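# Unclamp the tube block from the bench mixer

### The job

The mixing run is over: slide the mixer's clamp jaw (the one with the upright black grip) well open, then lift the aluminium tube block out of the clamp and set it down flat, caps up, in the middle of the shallow grey tray on the bench. Put it down gently (do not drop it), leave the jaw open, and leave the other things on the bench where they are.

Things in the scene. Friction and masses are not known exactly. Their poses are not given: they have to be found in the camera images.
- mixer: White bench mixer, 200 mm (its x) x 280 mm (its y) x 80 mm, fixed to the bench left or right of the robot. Origin: centre of its underside; z up. Its top is a flat grey deck, 80 mm above the origin. On the deck: a fixed jaw (60 mm wide, 32 mm high) at y = -0.112 to -0.091, the tube block centred at x = 0, y = -0.035, then the sliding jaw. Ignore the dials on its -x face.
- jaw (a joint): How far the sliding jaw is open, m: 0 shut against the block, 0.050 fully open. The jaw (dark steel, 60 mm wide, 64 mm long, 22 mm above the deck) slides along the mixer's +y, away from the block, against about 4 N of friction, and stays where left. It starts within 3 mm of shut; its lip then reaches 6 to 9 mm over the block's foot and keeps it down.
- jaw_grip (a point): Centre of the top of the black upright grip on the sliding jaw. The grip is 24 mm along the mixer's x, 30 mm along its y, and stands 50 mm above the jaw (top 71 mm above the deck). Axes as the mixer. Best pinched across its 24 mm from above; with the jaw shut there are 35 mm between grip and the block's upper part.
- block: Aluminium tube block to move, about 0.55 kg: foot 50 mm (its x) x 110 mm (its y) x 11 mm, upper part 50 x 90 mm up to 60 mm above the underside, and two rows of four white tube caps on top, up to 70 mm. Origin: centre of its underside; z up; its y lies along the mixer's y. The long sides (50 mm apart) are free to grasp from above.
- tray: Shallow open grey plastic tray, outside 140 mm (its x) x 200 mm (its y) x 22 mm high, walls and floor 5 mm thick, fixed to the bench on the side of the robot where the mixer is not. Origin: centre of its underside; z up.
- tray_in (a point): Centre of the tray's inner floor, 5 mm above the tray's underside; same axes as the tray.
- spare_block: Bystander: smaller aluminium tube block, 50 x 70 x 70 mm, standing behind the tray; not the one to move. Origin: centre of its underside.
- bottle: Bystander: clear glass reagent bottle with a blue cap, 66 mm diameter, 160 mm tall, standing behind the tray. Origin: centre of its underside.
- tip_box: Bystander: closed blue box, 85 x 115 x 55 mm, behind the mixer. Origin: centre of its underside.
- jar: Bystander: amber glass jar, 60 mm diameter, 85 mm tall, behind the mixer. Origin: centre of its underside.
- timer: Bystander: flat white timer, 62 x 72 x 25 mm, on the bench in front (robot side) of the tray. Origin: centre of its underside.
- beaker: Bystander: open glass beaker, 76 mm diameter, 95 mm tall, left side of the bench. Origin: centre of its underside.
- rack: Bystander: yellow rack of small tubes, 90 x 190 x 70 mm, right side of the bench. Origin: centre of its underside.

How it is judged:
On the way, in this order (a step that is already met when the one before it is completed fails the run):
1. the jaw has been slid open by at least 35 mm (of 50) while the block still stands in its place on the mixer's deck, shifted by less than 20 mm (value of joint jaw above 0.035 m and distance of block from where it was at the start of the episode below 0.02 m), for 0.2 s.
2. the block has been lifted by the fingers at least 30 mm off the mixer's deck (z of block in the frame of mixer above 0.11 m and contact force between the fingers and block above 0.5 N), for 0.2 s.
At the end, for the whole second after the job is handed in: The block stands flat on the tray's floor (underside within 6 mm of it, tilted less than 0.1 rad, caps up), its centre within 30 mm of the tray's centre seen from above, released and at rest; the jaw is still open by at least 30 mm (horizontal distance between block and tray_in below 0.03 m and z of block in the frame of tray_in below 0.006 m and angle between block's own z axis and vertical below 0.1 rad and linear speed of block below 0.02 m/s and angular speed of block below 0.1 rad/s and contact force between block and tray above 1 N and value of joint jaw above 0.03 m); the robot touches nothing.
It fails at once if the block is let go over the tray while its underside is more than 20 mm above the tray's floor (dropped) (horizontal distance between block and tray_in below 0.12 m and z of block in the frame of tray_in above 0.02 m and contact force between the fingers and block below 0.1 N).
It fails at once if the block is tipped by more than 45 degrees (angle between block's own z axis and vertical above 0.785 rad).
It fails at once if a bystander (spare block, bottle, blue box, jar, timer, beaker, rack) is shifted by more than 30 mm or tilted by more than 0.3 rad (distance of any of spare_block, bottle, tip_box, jar, timer, beaker, rack from where it was at the start of the episode above 0.03 m or angle between any of spare_block, bottle, tip_box, jar, timer, beaker, rack's own z axis and vertical above 0.3 rad).
It also fails if it takes over 45 s, if anything falls off the work surface, if the arm or the gripper's body presses on something with over 40 N, if the wrist force passes 120 N, or if a joint passes its speed limit or range.

### The arm

A 6-joint arm with a two-finger parallel gripper is mounted at the origin on the work surface. World frame = base frame: x ahead of the robot, y to its left, z up, the work surface at z = 0. Lengths are in m, angles in rad, forces in N, time in s.
With the tool pointing down it reaches from about 0.3 to 1 m from the base axis. Payload 5.1 kg.
Tool frame: the origin (TCP) lies midway between the tips of the shut fingers; the grasp point (between the pads) lies 19 mm behind it (ctrl.tcp_to_grasp is the distance from the TCP to the grasp point, in m); z points along the fingers, y is the line along which they close (so a half turn about z gives the same grasp; the last joint's range is limited). The gripper opens to 95 mm and grips with 3 to 60 N. Pads are 20 mm wide; open, the fingers measure 119 mm over their backs; the gripper's body (75 mm by 180 mm) begins 59 mm behind the grasp point.
Start: joints at [-1.413, 0.124, 1.65, -0, 1.367, -0.083], TCP at [0.155, -0.631, 0.215] pointing down, gripper open.
Joint ranges: [-2.61, 2.61], [-1.02, 2.33], [0.03, 2.71], [-1.35, 4.49], [0.32, 2.68], [-2.91, 2.91]. Speed limits (rad/s): [2.57, 2.57, 3.14, 3.14, 3.14, 3.14].

### API

Orientations are given as a unit quaternion [x, y, z, w].
In Python, from station import read_state, camera, ctrl gives the robot as it stands. The module is installed in compiled form; this text tells all that it offers.
- The arm moves only by the tool carry_out, never from a script. Its argument "steps" is a list that holds one entry, the list of rows, each a list of 7 numbers: the finger opening in mm, from 0 to 95.1, then the shift along the tool's x, y, z in units of 0.025 m (1.0 is 0.025 m), then the turn, a rotation vector about the tool's x, y, z in units of 0.12 rad (1.0 is 0.12 rad). A call has 1 to 20 rows; each row shifts and turns the commanded pose from where the row before left it, along the tool's axes as they then stand; what a row does not reach is not made up. A row lasts 1/8 s, in which the tool goes at most 62.5 mm and 10.7 degrees, less where a joint would pass 70% of its speed; a pose out of reach is approached as far as the arm can. A call with a number of a shift or a turn outside -1 to 1 is refused whole. A call with a gripper value outside its range is refused whole. The fingers move at their own pace and stop on an object; "grip_force" is the grip in N (left out, the last holds). Time passes only in rows, so rows that do not move let the fingers close. It gives the time, the measured TCP pose, the force, the opening and the grip force at its end, in the units of the state.
- read_state(): the state, without advancing time (a new reading comes with each control period).
- camera(name): name is "scene" or "top" or "wrist"; returns a dict with "color" (480x640x3 uint8, blue, green, red), "fx", "fy", "cx", "cy" (pixels), "D" ([k1, k2, p1, p2, k3] as OpenCV has them; the pictures are not rectified), "R" (3x3) and "t" (3): a world point X has camera coordinates R X + t; the wrist camera has in their place "tool_from_camera" (4x4, takes a point from camera to tool coordinates, whose origin is the TCP and whose axes are the flange's). Camera axes: x right, y down, z forward; pixel columns grow to the right and rows downward; lengths in m; the calibration is good to about 2 mm. A picture is of the moment at which its call begins: read the wrist's pose just before it. There is no depth.
- ctrl.job_done(): hands the job in; it is judged then, once.
The state is a dict: "time": time; "joints": joint angles; "joint_vel": joint speeds; "tau": joint torques, N m; "eef_pos": TCP position; "tool_rot": TCP orientation; "force": force on the tool from outside, world axes, zero at the start; "wrist_torque": the same for the moment, N m; "opening": finger opening in m; "grip_force": force on a finger pad.
Only numpy, scipy, OpenCV 4.12 (cv2) and the standard library are available. Lean on these libraries where they do the work, as an engineer would, in place of code of your own. Each camera call takes 0.05 s, during which the arm holds its last target. There are 200 camera calls.

## Working session

There is one attempt and no reset: what is moved stays moved. The work goes in short steps, Python scripts to look and compute and a tool call to move; the robot and the scene stay as the last step left them, time stands still between calls to the robot, and variables do not carry over. Pictures are saved under pics/ and viewed, at most 10 in all, crops included, and the job is handed in when it is done.

Besides the shell and the picture viewer there is one more tool, called after "Request:" as a command line: name --argument value ..., lists and objects as JSON in quotes. carry_out: Moves the arm, as the interface text tells. Its arguments: {"type":"object","properties":{"steps":{"type":"array"},"grip_force":{"type":"number"}},"required":["steps"]}

```bash
mkdir -p pics
python3 - <<'E'
from station import read_state,camera,ctrl
import cv2
s=read_state();print(s['time'],s['eef_pos'],s['tool_rot'],s['opening'],ctrl.tcp_to_grasp)
for n in('top','scene'):
    c=camera(n);cv2.imwrite(f'pics/{n}0.png',c['color']);print(n,c['fx'],c['D'],c['R'],c['t'])
E
```

```text
0.0 [ 0.15489049 -0.63061033  0.21338147] [ 9.92758018e-01  1.20126810e-01 -4.29164670e-05 -1.03166629e-03] 0.09507702001229158 0.0188
top 458.64901859405524 [-0.00823344  0.          0.          0.          0.        ] [[-1.41822214e-02 -9.99899364e-01 -3.56112778e-04]
 [-9.96620737e-01  1.41645346e-02 -8.09102690e-02]
 [ 8.09071707e-02 -7.92577971e-04 -9.96721326e-01]] [0.01790568 0.55399038 1.42755322]
scene 535.3082423902897 [0.0124981 0.        0.        0.        0.       ] [[ 0.45926206  0.88813536  0.01714441]
 [ 0.55340539 -0.2709667  -0.78760366]
 [-0.6948531   0.37120429 -0.61594362]] [-0.25403973 -0.21201204  1.75298561]
```

View pics/top0.png

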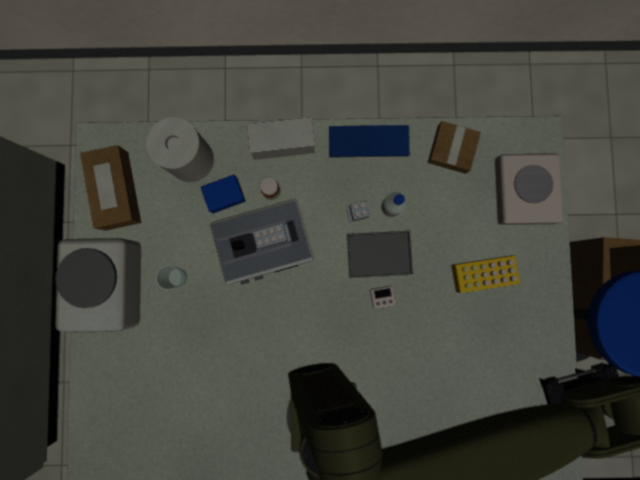

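View pics/scene0.png

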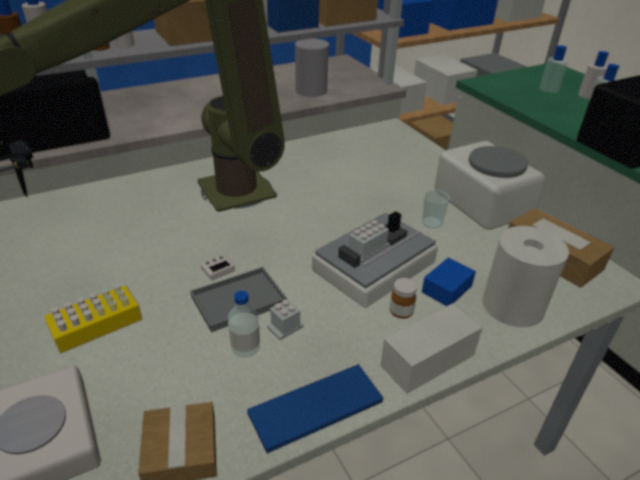

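The top view shows the mixer at about (262,240), with its black grip at (240,244) on the left and the block at (270,235). The tray is at about (380,254). I'll enlarge both.

Run:
```python
import cv2,numpy as np
a=cv2.imread('pics/top0.png')
f=lambda i,x,y,w,h,k:cv2.resize(cv2.convertScaleAbs(i[y:y+h,x:x+w],alpha=1.7,beta=15),None,fx=k,fy=k,interpolation=cv2.INTER_CUBIC)
cv2.imwrite('pics/c1.png',f(a,205,195,112,95,7))
b=cv2.imread('pics/scene0.png')
cv2.imwrite('pics/c2.png',np.vstack([f(b,305,200,140,105,5)[:, :700]]))
cv2.imwrite('pics/c3.png',f(a,335,185,100,75+50,4.8))
```

```text
(no output)
```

View pics/c1.png

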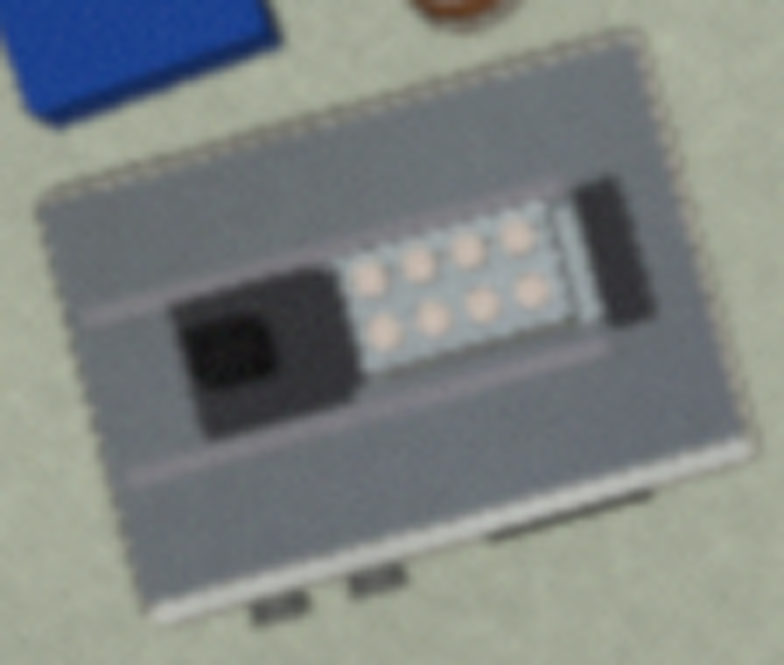

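View pics/c2.png

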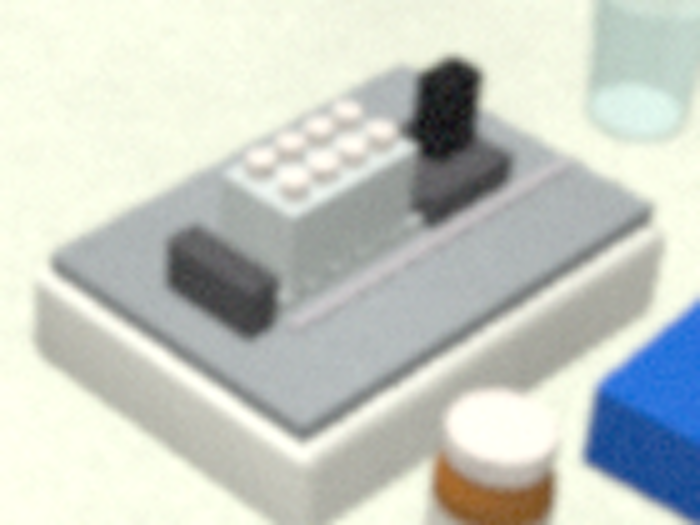

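View pics/c3.png

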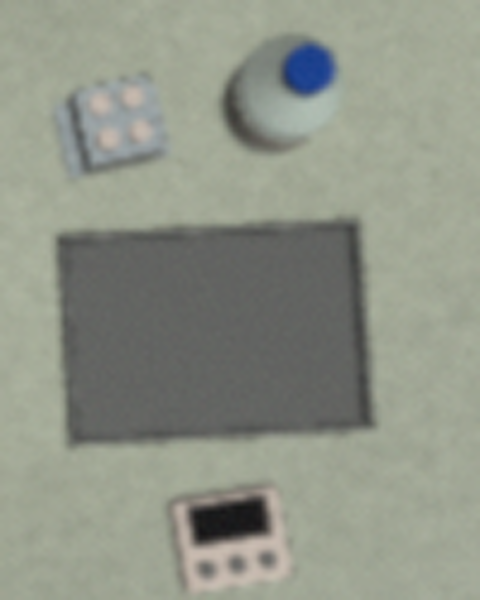

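c1: the deck corners are at (38,200), (640,35), (750,440) and (148,603). The eight caps run from (370,278) to (532,290), and the grip top is near (232,350). c2: the jaw is shut, with the grip top at about (450,72). c3: the tray rim corners are (58,235), (358,222), (373,425) and (70,443).

```bash
cat > h.py <<'E'
import numpy as np,cv2
from station import camera,read_state
from scipy.spatial.transform import Rotation as Ro
def cam(n):
    c=camera(n);c['K']=np.array([[c['fx'],0,c['cx']],[0,c['fy'],c['cy']],[0,0,1]]);return c
def ray(c,u):
    p=cv2.undistortPoints(np.array(u,float).reshape(-1,1,2),c['K'],np.array(c['D'])).reshape(-1,2)
    R,t=np.array(c['R']),np.array(c['t']);return -R.T@t,np.c_[p,np.ones(len(p))]@R
def plane(c,u,z):
    o,d=ray(c,u);return o+d*((z-o[2])/d[:,2])[:,None]
def full(p,k,o): return (np.array(p,float)+.5)/k-.5+o
def rigid(m,w):
    m,w=np.array(m,float),np.array(w)[:,:2];mc,wc=m.mean(0),w.mean(0);a=m-mc;b=w-wc
    y=np.arctan2((a[:,0]*b[:,1]-a[:,1]*b[:,0]).sum(),(a*b).sum());R=np.array([[np.cos(y),-np.sin(y)],[np.sin(y),np.cos(y)]])
    c=wc-R@mc;return c,y,R,np.linalg.norm((m@R.T+c)-w,axis=1)
E
python3 - <<'E'
from h import *
np.set_printoptions(precision=4,suppress=True)
T=cam('top');S=cam('scene')
print('camC',ray(T,[[320,240]])[0])
o=[205,195]
D=full([(38,200),(640,35),(750,440),(148,603)],7,o)
c,y,R,e=rigid([(.1,.14),(.1,-.14),(-.1,-.14),(-.1,.14)],plane(T,D,.08));print('mixer',c,y,e)
caps=full([(370,278),(418,262),(468,248),(518,237),(384,330),(433,317),(482,303),(532,290)],7,o)
w=plane(T,caps,.15);b=w.mean(0)[:2];print('block',b,'yaw',np.arctan2(*(w[[0,4]].mean(0)-w[[3,7]].mean(0))[[1,0]])-np.pi/2,'in mixer',R.T@(b-c))
g=plane(T,full([(232,350)],7,o),.151)[0,:2];print('grip',g,R.T@(g-c))
c2=[305,200]
g2=plane(S,full([(450,72)],5,c2),.151)[0,:2];print('grip scene',g2,R.T@(g2-c))
cs=full([(261,162),(291,146),(320,127),(348,111),(295,184),(325,167),(354,150),(383,132)],5,c2)
b2=plane(S,cs,.15).mean(0)[:2];print('block scene',b2,R.T@(b2-c))
t,ty,tR,te=rigid([(.07,.1),(.07,-.1),(-.07,-.1),(-.07,.1)],plane(T,full([(58,235),(358,222),(373,425),(70,443)],4.8,[335,185]),.022));print('tray',t,ty,te)
s=read_state();print(Ro.from_quat(s['tool_rot']).as_matrix())
E
```

```text
camC [0.4369 0.0112 1.4677]
mixer [0.547  0.1811] 0.25544447409919024 [0.0096 0.0098 0.0096 0.0113]
block [0.5556 0.1492] yaw 0.25441969130358477 in mixer [ 0.0003 -0.033 ]
grip [0.5292 0.2392] [-0.0025  0.0607]
grip scene [0.5331 0.2425] [0.0021 0.0629]
block scene [0.5599 0.1485] [ 0.0043 -0.0348]
tray [ 0.5036 -0.1853] 0.03818113883385353 [0.0016 0.0034 0.003  0.0018]
[[ 0.9711  0.2385 -0.0002]
 [ 0.2385 -0.9711  0.0013]
 [ 0.0001 -0.0013 -1.    ]]
```

Request:
carry_out --steps '[[[60,0.74,-0.977,0,0,0,0],[60,0.74,-0.977,0,0,0,0],[60,0.74,-0.977,0,0,0,0],[60,0.74,-0.977,0,0,0,0],[60,0.74,-0.977,0,0,0,0],[60,0.74,-0.977,0,0,0,0],[60,0.74,-0.977,0,0,0,0],[60,0.74,-0.977,0,0,0,0],[60,0.74,-0.977,0,0,0,0],[60,0.74,-0.977,0,0,0,0],[60,0.74,-0.977,0,0,0,0],[60,0.74,-0.977,0,0,0,0],[60,0.74,-0.977,0,0,0,0],[60,0.74,-0.977,0,0,0,0],[60,0.74,-0.977,0,0,0,0],[60,0.74,-0.977,0,0,0,0],[60,0.74,-0.977,0,0,0,0],[60,0.74,-0.977,0,0,0,0],[60,0.74,-0.977,0,0,0,0],[60,0.74,-0.977,0,0,0,0]]]'

```text
time: 2.7
eef_pos: [0.398, -0.0676, 0.2146]
tool_rot: [0.993, 0.12, 0.0, 0.0]
force: [-0.9, -0.3, -0.7]
opening: 0.06
grip_force: 0.0
```

Request:
carry_out --steps '[[[60,0.74,-0.977,0,0,0,0],[60,0.74,-0.977,0,0,0,0],[60,0.74,-0.977,0,0,0,0],[60,0.74,-0.977,0,0,0,0],[60,0.74,-0.977,0,0,0,0],[60,0.74,-0.977,0,0,0,0],[60,0.74,-0.977,0,0,0,0],[60,0.74,-0.977,0,0,0,0],[60,0.74,-0.977,0,0,0,0],[60,0.74,-0.977,0,0,0,0],[60,0.74,-0.977,0,0,0,0],[60,0,0,0,0,0,-1],[60,0,0,0,0,0,-1],[60,0,0,0,0,0,-1],[60,0,0,0,0,0,-1],[60,0,0,0,0,0,-1],[60,0,0,0,0,0,-1],[60,0,0,0,0,0,-1],[60,0,0,0,0,0,-1],[60,0,0,0,0,0,-1]]]'

```text
time: 5.2
eef_pos: [0.5312, 0.2408, 0.2144]
tool_rot: [0.789, 0.615, -0.0, -0.0]
force: [-0.4, 0.3, 0.4]
opening: 0.0598
grip_force: 0.0
```

Request:
carry_out --steps '[[[60,0,0,0,0,0,-1],[60,0,0,0,0,0,-1],[60,0,0,0,0,0,-1],[60,0,0,0,0,0,-1],[60,0,0,0,0,0,-0.2],[60,0,0,0,0,0,0],[60,0,0,0,0,0,0]]]'

```text
time: 6.08
eef_pos: [0.5313, 0.2408, 0.2146]
tool_rot: [0.612, 0.791, -0.0, -0.0]
force: [0.6, 0.2, -0.3]
opening: 0.0601
grip_force: 0.0
```

Run:
```python
from h import *
s=read_state();R=Ro.from_quat(s['tool_rot']).as_matrix();print(s['time'],s['eef_pos'],s['joints'],np.degrees(np.arctan2(R[1,0],R[0,0]))/57.2958,R[:,2],s['force'])
c=cam('wrist');print(c['K'],c['D'],c['tool_from_camera']);cv2.imwrite('pics/w1.png',cv2.convertScaleAbs(c['color'],alpha=1.5,beta=10))
```

```text
6.075 [0.53132725 0.240845   0.21460828] [ 3.33565998e-01 -2.21763725e-02  1.80202360e+00  1.93985902e-05
  1.36182622e+00  8.05212106e-02] 1.8238364367503144 [-8.25531906e-05 -8.52228125e-06 -9.99999997e-01] [ 0.58388218  0.24225319 -0.33775048]
[[351.19831959   0.         323.66486702]
 [  0.         351.19831959 242.73808858]
 [  0.           0.           1.        ]] [-0.04768598  0.          0.          0.          0.        ] [[ 1.05114703e-04 -9.71415550e-01 -2.37385378e-01  6.58043839e-02]
 [ 9.99999697e-01 -8.10887753e-05  7.74628877e-04 -1.37536063e-05]
 [-7.71735826e-04 -2.37385388e-01  9.71415247e-01 -1.70823760e-01]
 [ 0.00000000e+00  0.00000000e+00  0.00000000e+00  1.00000000e+00]]
```

View pics/w1.png

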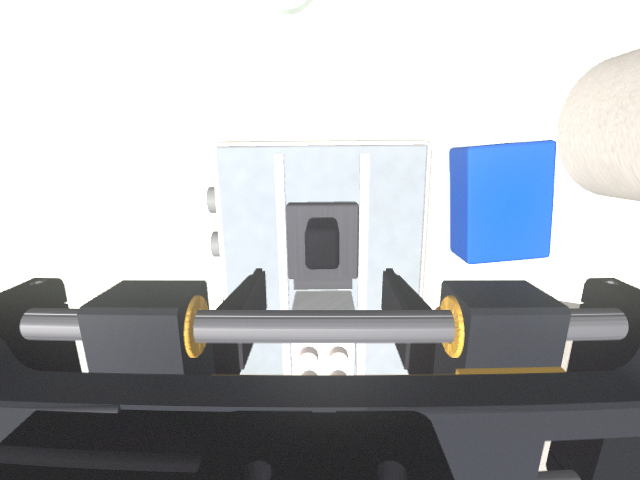

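The wrist view is well aligned. The grip's top face spans about cols 306–340 and rows 245–269, centred at (322.5,257), with the block behind it at the bottom.

```bash
cat >> h.py <<'E'
def wcam():
    s=read_state();c=cam('wrist');M=np.eye(4);M[:3,:3]=Ro.from_quat(s['tool_rot']).as_matrix();M[:3,3]=s['eef_pos']
    W=np.linalg.inv(M@np.array(c['tool_from_camera']));c['R'],c['t']=W[:3,:3],W[:3,3];c['M']=M;return c
def intool(c,P): return (P-c['M'][:3,3])@c['M'][:3,:3]
E
python3 - <<'E'
from h import *
c=wcam();P=plane(c,[(322.5,257),(306,269),(340,269),(306,245),(340,245)],.151);print(P,intool(c,P))
P=plane(c,[(287,203),(358,203)],.102);print(intool(c,P))
E
```

```text
[[0.53113512 0.23907339 0.151     ]
 [0.5221343  0.22771644 0.151     ]
 [0.54518327 0.23368064 0.151     ]
 [0.51799342 0.24454328 0.151     ]
 [0.54065044 0.25040701 0.151     ]] [[-0.00167601 -0.00063438  0.06361375]
 [-0.01041474 -0.01219421  0.06361471]
 [-0.01041738  0.01161392  0.06361319]
 [ 0.00691286 -0.01198582  0.06361424]
 [ 0.00691119  0.01141769  0.06361275]]
[[ 0.0296484  -0.02946352  0.11261476]
 [ 0.02964718  0.02799778  0.1126111 ]]
```

Request:
carry_out --steps '[[[60,0,0,0.8,0,0,0],[60,0,0,0.8,0,0,0],[60,0,0,0.8,0,0,0],[60,0,0,0.8,0,0,0],[60,0,0,0.7,0,0,0],[15,0,0,0,0,0,0],[15,0,0,0,0,0,0],[15,0,0,0,0,0,0],[15,0,0,0,0,0,0],[15,0,0,0,0,0,0],[15,0.1,0,0,0,0,0],[15,0.2,0,0,0,0,0],[15,0.3,0,0,0,0,0],[15,0.3,0,0,0,0,0],[15,0.3,0,0,0,0,0],[15,0.3,0,0,0,0,0],[15,0.3,0,0,0,0,0],[15,0,0,0,0,0,0],[15,0,0,0,0,0,0],[15,0,0,0,0,0,0]]]' --grip_force 25

```text
time: 8.68
eef_pos: [0.5185, 0.284, 0.1181]
tool_rot: [0.611, 0.791, -0.002, -0.001]
force: [-8.0, -3.2, 6.2]
opening: 0.024
grip_force: 25.0
```

Request:
carry_out --steps '[[[60,0,0,0,0,0,0],[60,0,0,0,0,0,0],[60,0,0,0,0,0,0],[60,0,0,-0.4,0,0,0],[60,0,0,-0.8,0,0,0],[60,0,0,-0.9,0,0,0],[60,0,0,-0.9,0,0,0],[95,0,0,-0.9,0,0,0],[95,-0.7,0.02,0,0,0,0],[95,-0.7,0.02,0,0,0,0],[95,-0.7,0.02,0,0,0,0],[95,-0.7,0.02,0,0,0,0],[95,-0.7,0.02,0,0,0,0],[95,-0.7,0.02,0,0,0,0],[95,-0.7,0.02,0,0,0,0],[95,-0.7,0.02,0,0,0,0],[95,0,0,0,0,0,0],[95,0,0,0,0,0,0]]]'

```text
time: 10.92
eef_pos: [0.5591, 0.1501, 0.2147]
tool_rot: [0.612, 0.791, 0.0, -0.0]
force: [-0.1, 0.5, -0.3]
opening: 0.095
grip_force: 0.0
```

Run:
```python
from h import *
s=read_state();R=Ro.from_quat(s['tool_rot']).as_matrix();print(s['time'],s['eef_pos'],np.arctan2(R[1,0],R[0,0]),s['force'])
c=cam('wrist');cv2.imwrite('pics/w2.png',cv2.convertScaleAbs(c['color'],alpha=1.1))
```

```text
10.925 [0.55910385 0.15005029 0.21469359] 1.8247422169635692 [-0.07489125  0.49383601 -0.31144667]
```

View pics/w2.png

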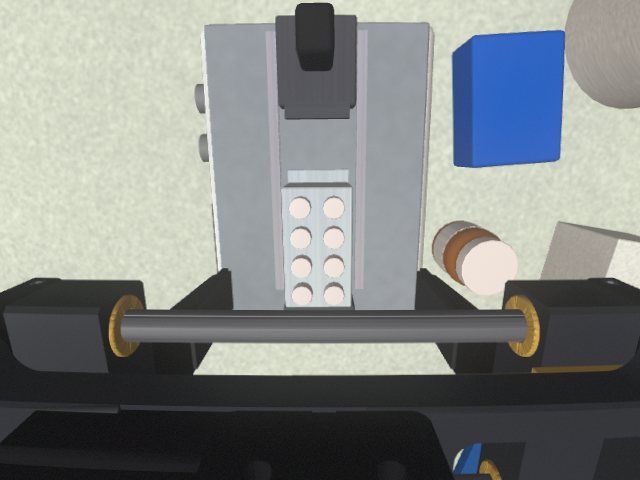

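The jaw is clearly open, and its lip is clear of the block's foot. The caps run from (300,208)/(333,208) to (303,295)/(334,294).

Run:
```python
from h import *
np.set_printoptions(precision=4,suppress=True)
c=wcam();P=plane(c,[(300,208),(333,208),(301,238),(333,238),(302,267),(334,267),(303,295),(334,294)],.15)
q=intool(c,P);print(P.mean(0),q[:,:2],q.mean(0));
f,n=q[:2].mean(0),q[6:].mean(0);print('yaw of block axis vs tool x',np.arctan2(f[1]-n[1],f[0]-n[0]))
T=cam('top');cv2.imwrite('pics/top1.png',T['color'])
```

```text
[0.5548 0.1504 0.15  ] [[ 0.0324 -0.0158]
 [ 0.0324  0.0065]
 [ 0.0116 -0.0154]
 [ 0.0116  0.0066]
 [-0.0093 -0.015 ]
 [-0.0093  0.0074]
 [-0.0303 -0.0146]
 [-0.0296  0.0076]] [ 0.0012 -0.0041  0.0647]
yaw of block axis vs tool x -0.018162612119344522
```

Request:
carry_out --steps '[[[95,0,-0.16,0,0,0,-0.15],[95,0,0,0.8,0,0,0],[95,0,0,0.8,0,0,0],[95,0,0,0.8,0,0,0],[95,0,0,0.8,0,0,0],[95,0,0,0.8,0,0,0],[95,0,0,0.6,0,0,0],[95,0,0,0,0,0,0],[40,0,0,0,0,0,0],[40,0,0,0,0,0,0],[40,0,0,0,0,0,0],[40,0,0,0,0,0,0],[40,0,0,0,0,0,0],[40,0,0,0,0,0,0],[40,0,0,0,0,0,0],[40,0,0,0,0,0,0]]]' --grip_force 45

```text
time: 13.08
eef_pos: [0.5552, 0.1489, 0.0998]
tool_rot: [0.605, 0.796, -0.0, -0.0]
force: [-1.7, -0.2, 2.1]
opening: 0.0493
grip_force: 44.9
```

Request:
carry_out --steps '[[[40,0,0,-0.2,0,0,0],[40,0,0,-0.4,0,0,0],[40,0,0,-0.6,0,0,0],[40,0,0,-0.8,0,0,0],[40,0,0,-0.8,0,0,0],[40,0,0,-0.8,0,0,0],[40,0,0,-0.8,0,0,0],[40,0,0,-0.6,0,0,0],[40,0,0,0,0,0,0],[40,0,0,0,0,0,0],[40,0,0,0,0,0,0]]]'

```text
time: 14.45
eef_pos: [0.5546, 0.1488, 0.2232]
tool_rot: [0.605, 0.796, -0.001, -0.001]
force: [-1.6, 0.7, -4.5]
opening: 0.0499
grip_force: 44.9
```

Run:
```python
from h import *
s=read_state();R=Ro.from_quat(s['tool_rot']).as_matrix();y=np.arctan2(R[1,0],R[0,0]);print(s['time'],s['eef_pos'],y,s['force'],s['opening'],s['grip_force'])
d=np.array([.5036,-.1853-.0015,s['eef_pos'][2]])-s['eef_pos'];print(R.T@d/.025,'turn',-(np.pi/2+.038-y)/.12)
```

```text
14.45 [0.55456331 0.14875657 0.22324736] 1.8427701657038458 [-1.57279879  0.66895859 -4.5364907 ] 0.04992102557816612 44.94443893432617
[-1.23812765e+01 -5.56925794e+00  1.05438513e-02] turn 1.94978199090791
```

Request:
carry_out --steps '[[[40,-0.38,-0.17,0,0,0,0],[40,-0.7,-0.315,0,0,0,0],[40,-0.7,-0.315,0,0,0,0],[40,-0.7,-0.315,0,0,0,0],[40,-0.7,-0.315,0,0,0,0],[40,-0.7,-0.315,0,0,0,0],[40,-0.7,-0.315,0,0,0,0],[40,-0.7,-0.315,0,0,0,0],[40,-0.7,-0.315,0,0,0,0],[40,-0.7,-0.315,0,0,0,0],[40,-0.7,-0.315,0,0,0,0],[40,-0.7,-0.315,0,0,0,0],[40,-0.7,-0.315,0,0,0,0],[40,-0.7,-0.315,0,0,0,0],[40,-0.7,-0.315,0,0,0,0],[40,-0.7,-0.315,0,0,0,0],[40,-0.7,-0.315,0,0,0,0],[40,-0.7,-0.315,0,0,0,0],[40,-0.1,-0.04,0,0,0,0],[40,0,0,0,0,0,0.3]]]'

```text
time: 16.95
eef_pos: [0.5044, -0.1866, 0.2246]
tool_rot: [0.62, 0.785, 0.0, -0.0]
force: [-0.4, 0.4, -4.4]
opening: 0.0499
grip_force: 44.9
```

Request:
carry_out --steps '[[[40,0,0,0,0,0,0.5],[40,0,0,0,0,0,0.5],[40,0,0,0,0,0,0.4],[40,0,0,0,0,0,0.25],[40,0,0,0,0,0,0],[40,0,0,0,0,0,0]]]'

```text
time: 17.7
eef_pos: [0.5044, -0.1864, 0.2247]
tool_rot: [0.693, 0.721, 0.0, -0.0]
force: [0.5, 1.1, -5.6]
opening: 0.0497
grip_force: 44.9
```

Run:
```python
from h import *
s=read_state();R=Ro.from_quat(s['tool_rot']).as_matrix();y=np.arctan2(R[1,0],R[0,0]);print(s['time'],s['eef_pos'],y,s['force'],s['opening'],s['grip_force'])
c=cam('wrist')['color'];t=cam('top')['color'][170:320,200:440]
t=cv2.resize(t,None,fx=2.6,fy=2.6);c=cv2.resize(c,None,fx=.4,fy=.4)
o=np.zeros((t.shape[0]+192,624,3),np.uint8);o[:t.shape[0]]=cv2.convertScaleAbs(t,alpha=1.7);o[t.shape[0]:,:256]=c
b=cam('scene')['color'][150:350,170:530];o[t.shape[0]:,256:602]=cv2.resize(b,(346,192))
cv2.imwrite('pics/v3.png',o)
```

```text
17.7 [ 0.50442375 -0.18641685  0.22465536] 1.609206446472584 [ 0.50041496  1.06953276 -5.62381226] 0.04968303451929201 44.9445766210556
```

View pics/v3.png

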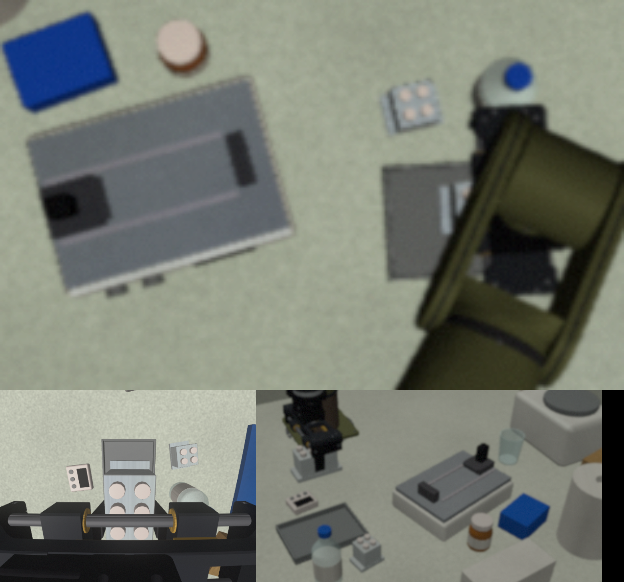

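The block hangs level over the tray, and the jaw is open with the other things undisturbed. The bottle is taller than the gripper body will be at placement, so I'll check the clearance to it.

Run:
```python
from h import *
T=cam('top')
print('bottle',plane(T,full([(309,68)],4.8,[335,185]),.16),'spare',plane(T,full([(101,104),(134,97),(141,130),(108,138)],4.8,[335,185]),.07).mean(0))
```

```text
bottle [[ 0.65424519 -0.22706207  0.16      ]] spare [ 0.63904637 -0.12212733  0.07      ]
```

Request:
carry_out --steps '[[[40,0,0,0.4,0,0,0],[40,0,0,0.8,0,0,0],[40,0,0,0.8,0,0,0],[40,0,0,0.8,0,0,0],[40,0,0,0.8,0,0,0],[40,0,0,0.8,0,0,0],[40,0,0,0.8,0,0,0],[40,0,0,0.8,0,0,0],[40,0,0,0.6,0,0,0],[40,0,0,0.4,0,0,0],[40,0,0,0.3,0,0,0],[40,0,0,0.2,0,0,0],[40,0,0,0.1,0,0,0],[40,0,0,0.1,0,0,0],[40,0,0,0,0,0,0],[40,0,0,0,0,0,0]]]'

```text
time: 19.9
eef_pos: [0.5045, -0.1867, 0.0324]
tool_rot: [0.694, 0.72, 0.0, 0.0]
force: [-0.3, 0.3, -5.3]
opening: 0.0496
grip_force: 44.9
```

Still hanging, about 7 mm above the floor.

Request:
carry_out --steps '[[[40,0,0,0.08,0,0,0],[40,0,0,0.08,0,0,0],[40,0,0,0.06,0,0,0],[40,0,0,0,0,0,0],[40,0,0,0,0,0,0]]]'

```text
time: 20.52
eef_pos: [0.5044, -0.1866, 0.0267]
tool_rot: [0.694, 0.72, 0.0, 0.0]
force: [-1.0, 0.1, -5.0]
opening: 0.0497
grip_force: 44.9
```

Request:
carry_out --steps '[[[40,0,0,0.04,0,0,0],[40,0,0,0.04,0,0,0],[40,0,0,0,0,0,0],[40,0,0,0,0,0,0]]]'

```text
time: 21.02
eef_pos: [0.5045, -0.1866, 0.0248]
tool_rot: [0.694, 0.72, 0.0, 0.0]
force: [0.3, 0.3, -3.5]
opening: 0.0498
grip_force: 44.9
```

Request:
carry_out --steps '[[[40,0,0,0.04,0,0,0],[40,0,0,0.02,0,0,0],[40,0,0,0,0,0,0],[40,0,0,0,0,0,0]]]'

```text
time: 21.52
eef_pos: [0.5045, -0.1867, 0.0248]
tool_rot: [0.694, 0.72, -0.0, -0.0]
force: [-5.3, 2.0, 6.7]
opening: 0.0495
grip_force: 44.9
```

The block is on the tray floor. I'll release it and rise.

Request:
carry_out --steps '[[[66,0,0,0,0,0,0],[66,0,0,0,0,0,0],[66,0,0,0,0,0,0],[66,0,0,0,0,0,0],[66,0,0,-0.2,0,0,0],[66,0,0,-0.5,0,0,0],[66,0,0,-0.8,0,0,0],[66,0,0,-0.8,0,0,0],[66,0,0,-0.8,0,0,0],[66,0,0,-0.8,0,0,0],[66,0,0,-0.8,0,0,0],[66,0,0,-0.8,0,0,0],[66,0,0,-0.8,0,0,0],[66,0,0,-0.7,0,0,0],[66,0,0,0,0,0,0],[66,0,0,0,0,0,0]]]'

```text
time: 23.52
eef_pos: [0.504, -0.1864, 0.1975]
tool_rot: [0.694, 0.72, -0.0, -0.001]
force: [-0.1, -0.7, 0.3]
opening: 0.0662
grip_force: 0.0
```

Run:
```python
from h import *
s=read_state();print(s['time'],s['eef_pos'],s['force'],s['opening'])
cv2.imwrite('pics/w4.png',np.hstack([cv2.resize(cam(n)['color'],(400,300)) for n in('wrist','scene')]))
```

```text
23.525 [ 0.50401242 -0.18642052  0.19747241] [-0.06403718 -0.65284474  0.2586924 ] 0.06616903505885958
```

View pics/w4.png

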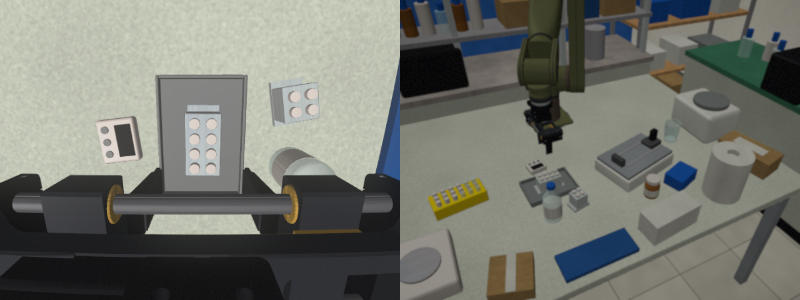

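The block stands flat, caps up, in the middle of the tray (wrist half, about (202,145)). The jaw is open, the gripper is clear, and the bystanders haven't moved.

```bash
python3 -c "
from station import ctrl;print(ctrl.job_done())"
```

```text
the job is handed in; nothing more can be done
None
```

I slid the jaw about 45 mm open, set the tube block down flat, caps up, in the middle of the tray, and handed the job in at about 23.5 s with no bystander seen to move; no verdict came back.

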